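# Repack two optical instruments the right way round and block them in

## Task

The eye loupe and the instrument head were packed in each other's boxes: swap them, so that the head lies flat along the long box and the loupe stands upright in the short box; the rubber mat is free for putting something down on the way. Then fill the gap left in each box with the wooden block that fits it (short block beside the head, long block beside the loupe), standing flat on the floor of the box. Do not shift the round tin.

Things in the scene. Friction and masses are not known exactly. Their poses are not given: they have to be found in the camera images.
- long_box: longer, narrower of two low open plywood boxes, fixed; inside 44 (x) x 133 mm (y), walls 6 mm, inner floor 4 mm above the table; long sides 11 mm high, end walls (across y) and corners 24 mm. Origin: centre of its underside; y along its length. Head and short block leave 15 mm to spare along it, so the head must lie close to an end wall (either). At the start the loupe stands near its middle
- short_box: shorter, wider plywood box of the same make, fixed; inside 52 (x) x 110 mm (y), walls, floor and heights as on the long box. Origin: centre of its underside; y along its length. Loupe and long block leave 15 mm to spare along it, so the loupe must stand close to an end wall (either). At the start the head lies in it
- mat: flat black rubber mat, 90 (x) x 130 (y) mm, 2 mm thick, fixed to the table and empty: a free spot for parking. Origin: centre of its underside
- loupe: black eye loupe with a white rim at the top, a tapered round body 39 mm in diameter at the foot and slimmer towards the top, 40 mm high, standing on its wide end, 0.05 kg. Origin: centre of its underside, z up. Grip it across the sides
- head: black instrument head (a knurled, stepped round body) lying on its side, 27 mm wide (x), 96 mm long (y, 48 mm to either side of the origin), 28 mm high, 0.085 kg. Origin: under its middle, z up. Grip it across x near the middle
- long_block: pale wooden filler block, 42 (x) x 56 (y) mm, 45 mm high, edges rounded, 0.055 kg; it fits beside the loupe in the short box, its y along the box's y. Origin: centre of its underside
- short_block: smaller pale wooden filler block, 34 (x) x 22 (y) mm, 45 mm high, edges rounded, 0.025 kg; it fits at the end of the head in the long box, its x (34 mm) across the box. Origin: centre of its underside
- parts_tin: closed round tin, 67 mm in diameter, 24 mm high, a bystander to be left where it stands. Origin: centre of its underside
Not all that is in view belongs to the job. What is shaped like the long_block but blue is not meant.

How it is judged:
By the outcome, as a careful person would: the job done as asked, in the order asked, and still so for the second after the job is handed in, with the robot touching nothing.
It also fails if it takes over 120 s, if anything falls off the work surface, if the arm or the gripper's body presses on something with over 40 N, if the wrist force passes 120 N, or if a joint passes its speed limit or range.

## Robot

A 6-joint arm with a two-finger parallel gripper is mounted at the origin on a cart in front of the work surface, level with it; the furniture and walls round the work are solid. World frame = base frame: x ahead of the robot, y to its left, z up, the work surface at z = 0. Lengths are in m, angles in degrees, forces in N, time in s.
With the tool pointing down it reaches from about 0.4 to 0.825 m from the base axis. Payload 7 kg.
Tool frame: the origin (TCP) lies midway between the tips of the shut fingers; the grasp point (between the pads) lies r.grip_depth behind it (r.grip_depth is the distance from the TCP to the grasp point, in m); z points along the fingers, y is the direction in which the jaws open and shut (so a half turn about z gives the same grasp; the last joint's range is limited). The gripper opens to 88 mm and grips with 3 to 60 N. Pads are 19 mm wide; open, the fingers measure 130 mm over their backs; the gripper's body (78 mm by 193 mm) begins 47 mm behind the grasp point.
Start: joints at [87.955, 20.546, 0.682, 0, -70.136, -16.507], TCP at [0.215, 0.64, 0.227] pointing down, gripper open.
Joint ranges: [-176.03, 176.03], [-82.01, 121.73], [-58.28, 71.71], [-173.87, 95.51], [-174.79, -0.11], [-173.66, 173.66]. Speed limits (degrees/s): [136.94, 136.94, 172.46, 180, 180, 180].

## Interface

Orientations are given as [roll, pitch, yaw] about the fixed x, y, z axes, in that order (R = Rz(yaw) Ry(pitch) Rx(roll)).
In Python, from plant import r, imaging, close_job gives the robot as it stands.
- The arm moves only by the tool step_arm, never from a script. Its argument "commands" is a list of rows, each a list of 2 entries, a list of its own where there are three numbers: the shift along the tool's x, y, z in mm, then the turn about the tool's z in degrees. In form: [[[x, y, z], twist], ...]. A call has 1 to 20 rows; each row shifts and turns the commanded pose from where the row before left it, along the tool's axes as they then stand; what a row does not reach is not made up. A row lasts 1/8 s, in which the tool goes at most 62.5 mm and 10.7 degrees, less where a joint would pass 70% of its speed; a pose out of reach is approached as far as the arm can. A call with a gripper value outside its range is refused whole. "gripper" is the closure, from 0 (fully open) to 1 (shut), set as the call begins (left out, the last holds). The fingers move at their own pace and stop on an object; "grip_force" is the grip in N (left out, the last holds). Time passes only in rows, so rows that do not move let the fingers close. It gives the time, the measured TCP pose, the force and the opening at its end, in the units of the state.
- r.get_state(): the state, without advancing time (a new reading comes with each control period).
- imaging.capture(name): name is "scene" or "top" or "wrist"; returns a dict with "img" (420x560x3 uint8, red, green, blue), "z_map" (420x560 float32, m along the optical axis (not along the pixel's ray), 0 where there is no reading), "vfov" (degrees; the focal length in pixels is half the picture's height over the tangent of half this angle, whatever the lens; pixels are square), "cx", "cy" (the principal point, pixels), "extrinsics" (4x4, takes a point from camera to world coordinates); the wrist camera has in their place "T_tool_cam" (4x4, takes a point from camera to tool coordinates, whose origin is the TCP and whose axes are the flange's). Camera axes: x right, y down, z forward; pixel columns grow to the right and rows downward; lengths in m; the calibration is good to about 2 mm. A picture is of the moment at which its call begins: read the wrist's pose just before it.
- close_job(): hands the job in, once; it reports no verdict.
The state is a dict: "time_s": time; "joints": joint angles; "qd": joint speeds; "joint_torque": joint torques, N m; "tcp_pos": TCP position; "eef_rot": TCP orientation; "contact_force": force on the tool from outside, world axes, zero at the start; "moment": the same for the moment, N m; "gripper_width": finger opening in m.
Only numpy, scipy, OpenCV 4.12 (cv2) and the standard library are available. Lean on these libraries where they do the work, as an engineer would, in place of code of your own. Each camera call takes 0.05 s, during which the arm holds its last target.

## Working session

There is one attempt and no reset: what is moved stays moved. The work goes in short steps, Python scripts to look and compute and a tool call to move; the robot and the scene stay as the last step left them, time stands still between calls to the robot, and variables do not carry over. Pictures are saved under pics/ and viewed, and the job is handed in when it is done.

Besides the shell and the picture viewer there is one more tool, called in YAML: its name, and indented under it one key for each argument. step_arm: Moves the arm, as the interface text tells. Its arguments: {"type":"object","properties":{"commands":{"type":"array","items":{"type":"array"}},"gripper":{"type":"number"},"grip_force":{"type":"number"}},"required":["commands"]}

```bash
mkdir -p pics; ls
cat > h.py <<'E'
import numpy as np, cv2
from plant import r, imaging, close_job
from scipy.spatial.transform import Rotation as R
def cap(n):
    s=r.get_state(); c=imaging.capture(n)
    h=c['img'].shape[0]; f=h/2/np.tan(np.radians(c['vfov'])/2)
    if 'extrinsics' in c: T=np.array(c['extrinsics'])
    else:
        W=np.eye(4); W[:3,:3]=R.from_euler('xyz',s['eef_rot'],degrees=True).as_matrix(); W[:3,3]=s['tcp_pos']
        T=W@np.array(c['T_tool_cam'])
    c['T']=T;c['f']=f
    z=c['z_map']; v,u=np.mgrid[:z.shape[0],:z.shape[1]]
    P=np.stack([(u-c['cx'])/f*z,(v-c['cy'])/f*z,z],-1)@T[:3,:3].T+T[:3,3]
    P[z==0]=np.nan
    c['P']=P
    return c
def save(c,name,crop=None,k=1):
    im=c['img'][...,::-1]
    if crop: u0,v0,u1,v1=crop; im=im[v0:v1,u0:u1]
    cv2.imwrite('pics/'+name,cv2.resize(im,None,fx=k,fy=k,interpolation=cv2.INTER_CUBIC))
E
python3 - <<'E'
from h import *
print(r.get_state(), r.grip_depth)
for n in ['top','scene','wrist']:
    c=cap(n); save(c,n+'0.png'); print(n,c['f'],c['cx'],c['cy'],c['T'].round(3).tolist())
    np.savez('/tmp/'+n+'0.npz',P=c['P'],img=c['img'])
print(r.get_state()['time_s'])
E
```

```text
pics
{'time_s': 0.0, 'joints': array([ 8.79551331e+01,  2.05910189e+01,  6.33318896e-01, -2.00886653e-02,
       -7.01351301e+01, -1.65090575e+01]), 'qd': array([ 0.01929107, -0.03495767, -0.05776834,  0.09191704, -0.05381543,
       -0.05494617]), 'joint_torque': array([-3.04603818e-04, -5.82714272e+01,  2.93052453e+01,  6.99722573e+00,
        6.85457155e-03, -1.72159080e-04]), 'tcp_pos': array([0.21462897, 0.63945146, 0.22562402]), 'eef_rot': array([ 1.79905630e+02, -8.27574828e-03, -1.85607590e+01]), 'contact_force': array([-0.67272636,  0.75409783, -0.05589894]), 'moment': array([-0.01047068,  0.00144911, -0.02267452]), 'gripper_width': 0.0875600660575903} 0.0188
top 455.06856586958844 282.4971295485206 212.21960104546312 [[-0.013, -0.987, 0.157, 0.436], [-1.0, 0.013, -0.004, -0.175], [0.002, -0.157, -0.988, 0.928], [0.0, 0.0, 0.0, 1.0]]
scene 445.6674402174855 275.76366999126253 202.03584819338036 [[-0.841, -0.302, 0.449, 0.181], [-0.541, 0.428, -0.724, 0.429], [0.026, -0.852, -0.524, 0.473], [0.0, 0.0, 0.0, 1.0]]
wrist 378.4239911111881 284.04976055356605 203.74390399283212 [[-0.318, -0.915, -0.247, 0.282], [-0.948, 0.307, 0.081, 0.618], [0.002, 0.26, -0.966, 0.384], [0.0, 0.0, 0.0, 1.0]]
0.15
```

View pics/top0.png

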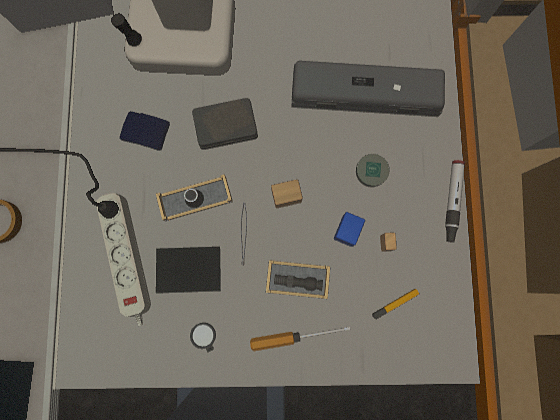

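View pics/scene0.png

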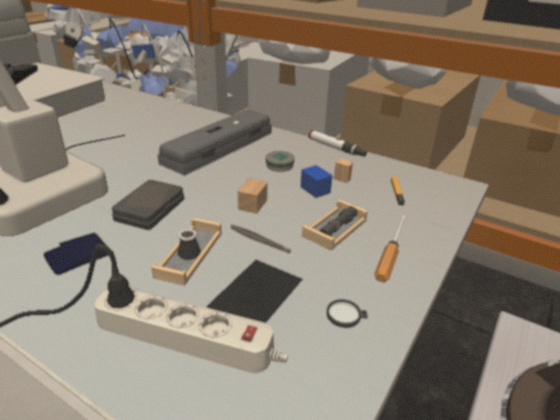

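View pics/wrist0.png

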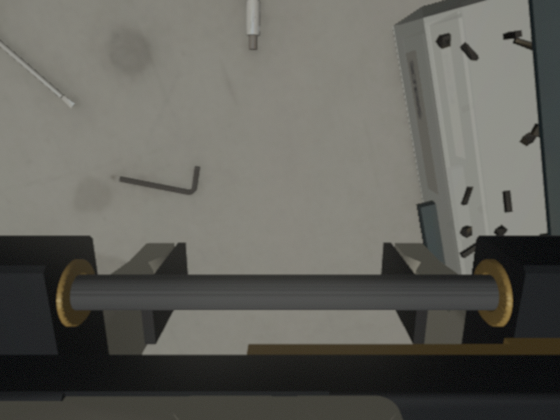

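The top view shows the long box with the loupe at about (194,197). The short box with the head is at (298,281), the mat at (188,270), the long block at (287,193) and the short block at (389,241). The blue decoy is at (349,229) and the tin at (373,170). Next I'll enlarge and measure.

Run:
```python
from h import *
d=np.load('/tmp/top0.npz');P=d['P'];img=d['img']
im=img[...,::-1]
def crop(u0,v0,u1,v1,k): return cv2.resize(im[v0:v1,u0:u1],None,fx=k,fy=k,interpolation=cv2.INTER_CUBIC)
cv2.imwrite('pics/c1.png',crop(145,165,345,310,4))
# table plane check
for u,v in [(250,150),(330,150),(330,300),(250,300),(420,270),(150,240)]: print((u,v),P[v,u].round(4))
def seg(name,u0,v0,u1,v1,zlo,zhi):
    Q=P[v0:v1,u0:u1].reshape(-1,3); Q=Q[(Q[:,2]>zlo)&(Q[:,2]<zhi)]
    (cx,cy),(w,h),a=cv2.minAreaRect((Q[:,:2]*1000).astype(np.float32))
    print(name,len(Q),'c',round(cx,1),round(cy,1),'wh',round(w,1),round(h,1),'ang',round(a,1),'zmax',Q[:,2].max().round(4), 'mean',(Q.mean(0)*1000).round(1))
seg('longbox',150,170,240,225,.006,.03)
seg('loupe',175,175,215,215,.032,.06)
seg('shortbox',258,255,338,305,.006,.03)
seg('head',272,270,325,295,.016,.05)
seg('longblk',265,172,310,212,.038,.06)
seg('shortblk',378,228,402,255,.038,.06)
seg('blue',330,205,370,250,.038,.06)
seg('tin',350,148,395,192,.018,.03)
```

```text
(250, 150) [ 0.7182 -0.1121 -0.0027]
(330, 150) [ 0.7159 -0.2813 -0.0021]
(330, 300) [ 0.4042 -0.2721 -0.0025]
(250, 300) [ 0.4064 -0.1114 -0.0021]
(420, 270) [ 0.4616 -0.4571 -0.0041]
(150, 240) [ 0.5299  0.0933 -0.0029]
longbox 794 c 614.3 1.6 wh 57.4 145.3 ang 15.6 zmax 0.0299 mean [611.9   2.6  14.3]
loupe 159 c 613.0 3.0 wh 26.8 25.7 ang 87.4 zmax 0.0461 mean [613.2   2.7  41.6]
shortbox 1097 c 446.1 -207.2 wh 122.3 64.5 ang 83.6 zmax 0.03 mean [ 443.4 -208.1   19. ]
head 508 c 439.8 -207.3 wh 94.8 25.8 ang 84.3 zmax 0.0334 mean [ 440.3 -208.6   24.4]
longblk 588 c 617.5 -187.1 wh 42.5 56.1 ang 13.3 zmax 0.0491 mean [ 616.7 -187.1   44. ]
shortblk 195 c 516.8 -387.6 wh 33.3 22.2 ang 2.1 zmax 0.0473 mean [ 517.  -387.2   44. ]
blue 611 c 543.3 -311.0 wh 42.1 56.2 ang 66.9 zmax 0.0485 mean [ 542.9 -310.5   44.1]
tin 827 c 666.3 -363.7 wh 65.0 65.9 ang 88.5 zmax 0.0283 mean [ 665.3 -364.    23.4]
```

View pics/c1.png

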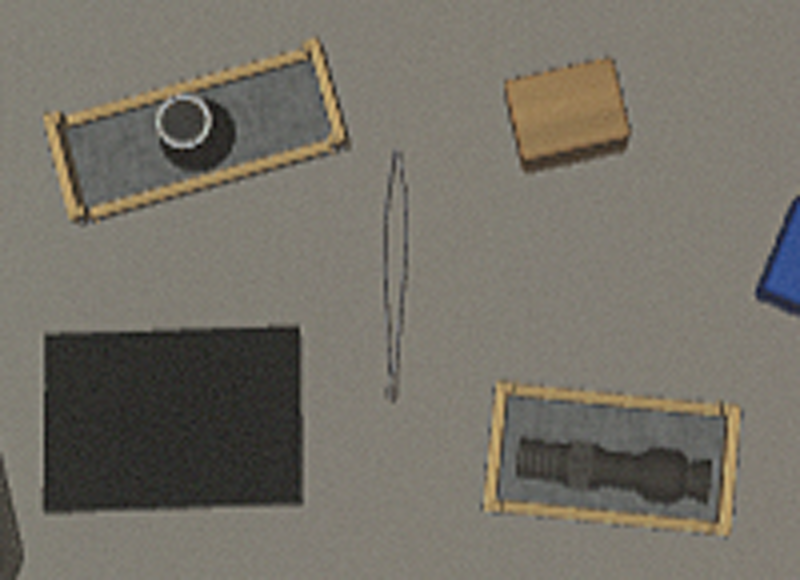

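step_arm:
  commands:
    - [[15, 12, 0], 0]
    - [[30, 25, 0], 0]
    - [[30, 25, 0], 0]
    - [[30, 25, 0], 0]
    - [[30, 25, 0], 0]
    - [[30, 25, 0], 0]
    - [[30, 25, 0], 0]
    - [[30, 25, 0], 0]
    - [[30, 25, 0], 0]
    - [[30, 25, 0], 0]
    - [[30, 25, 0], 0]
    - [[30, 25, 0], 0]
    - [[30, 25, 0], 0]
    - [[30, 25, 0], 0]
    - [[30, 25, 0], 0]
    - [[30, 25, 0], 0]
    - [[30, 25, 0], 0]
    - [[30, 25, 0], 0]
    - [[30, 25, 0], 0]
    - [[26, 15, 0], 0]

```text
time_s: 2.65
tcp_pos: [0.6137, 0.0006, 0.2266]
eef_rot: [180.0, 0.0, -18.6]
contact_force: [0.4, 0.6, 0.3]
gripper_width: 0.0875
```

step_arm:
  commands:
    - [[0, 0, 0], 9.3]
    - [[0, 0, 0], 9.3]
    - [[0, 0, 0], 9.3]
    - [[0, 0, 0], 9.3]
    - [[0, 0, 0], 9.3]
    - [[0, 0, 0], 9.3]
    - [[0, 0, 0], 0]
    - [[0, 0, 0], 0]

```text
time_s: 3.65
tcp_pos: [0.6135, 0.0025, 0.2266]
eef_rot: [180.0, 0.0, -74.2]
contact_force: [-0.2, 0.3, 0.4]
gripper_width: 0.0877
```

```bash
cat >> h.py <<'E'
def to(p,yaw):
    s=r.get_state(); q=s['tcp_pos']; y=s['eef_rot'][2]
    M=R.from_euler('xyz',s['eef_rot'],degrees=True).as_matrix()
    print('now',q.round(4),s['eef_rot'].round(2),'grip',round(s['gripper_width'],4),'F',s['contact_force'].round(1),'t',round(s['time_s'],2),'J',s['joints'].round(1))
    print('shift(before twist)',(M.T@(np.array(p)-q)*1000).round(1),'twist',round(-(yaw-y),1))
    M2=R.from_euler('xyz',[180,0,yaw],degrees=True).as_matrix()
    print('shift(after twist)',(M2.T@(np.array(p)-q)*1000).round(1))
E
python3 - <<'E'
from h import *
to([.614,.002,.15],-74.4)
c=cap('wrist'); save(c,'w1.png'); np.savez('/tmp/w1.npz',P=c['P'],img=c['img'])
E
```

```text
now [0.6135 0.0025 0.2266] [180.     0.   -74.16] grip 0.0877 F [-0.2  0.3  0.4] t 3.65 J [ 18.4  14.8  -7.5  -0.  -67.7  -2.6]
shift(before twist) [ 0.6 -0.3 76.6] twist 0.2
shift(after twist) [ 0.6 -0.3 76.6]
```

View pics/w1.png

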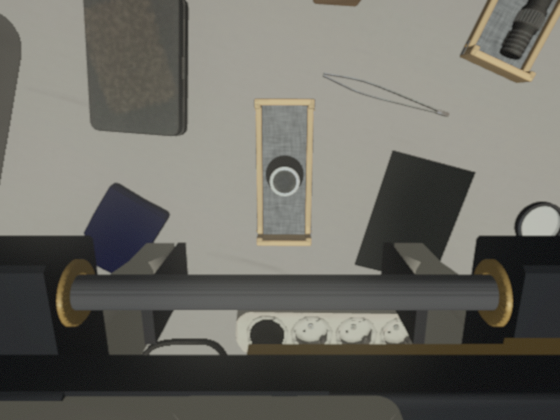

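The wrist view shows the long box upright in the picture, corners about (256,100) to (311,243), with the loupe rim at (285,181). The mat is at (415,215).

```bash
cat >> h.py <<'E'
def rect(P,box,zlo,zhi,name='',a0=None):
    u0,v0,u1,v1=box
    Q=P[v0:v1,u0:u1].reshape(-1,3); Q=Q[(Q[:,2]>zlo)&(Q[:,2]<zhi)]
    (cx,cy),(w,h),a=cv2.minAreaRect((Q[:,:2]*1000).astype(np.float32))
    if w>h: w,h,a=h,w,a-90
    # x axis = short side
    print(name,len(Q),'c',round(cx,1),round(cy,1),'short,long',round(w,1),round(h,1),'short-axis ang',round(a,1),'zmax',np.nanmax(Q[:,2]).round(4),'med',np.median(Q[:,2]).round(4))
    return Q
E
python3 - <<'E'
from h import *
d=np.load('/tmp/w1.npz');P=d['P']
print(P[200,220],P[80,230],P[100,380],P[220,340])
rect(P,(245,90,322,250),.009,.03,'longbox')
rect(P,(245,90,322,115),.018,.03,'end-far')
rect(P,(245,232,322,250),.018,.03,'end-near')
rect(P,(265,150,310,200),.036,.05,'loupe top')
rect(P,(265,150,310,200),.03,.05,'loupe ')
print('floor',np.nanmedian(P[120:150,270:300,2]))
im=d['img'][...,::-1]; cv2.imwrite('pics/w1c.png',cv2.resize(im[85:260,235:330],None,fx=3.4,fy=3.4,interpolation=cv2.INTER_CUBIC))
E
```

```text
[ 0.67113673  0.05031318 -0.00143522] [ 0.68950756 -0.06961463 -0.00092065] [ 5.43366146e-01 -9.16705613e-02 -4.39000701e-04] [ 0.54271916  0.0366177  -0.00091564]
longbox 2927 c 614.4 2.0 short,long 56.9 145.0 short-axis ang 15.7 zmax 0.0299 med 0.0118
end-far 458 c 632.8 -63.4 short,long 8.9 54.7 short-axis ang -74.2 zmax 0.0259 med 0.0237
end-near 432 c 596.0 67.4 short,long 9.3 55.2 short-axis ang -74.2 zmax 0.0263 med 0.0235
loupe top 702 c 613.9 3.1 short,long 26.7 27.0 short-axis ang 16.1 zmax 0.0458 med 0.0423
loupe  745 c 613.7 3.0 short,long 27.1 27.2 short-axis ang -73.9 zmax 0.0458 med 0.0422
floor 0.0038611581392284378
```

View pics/w1c.png

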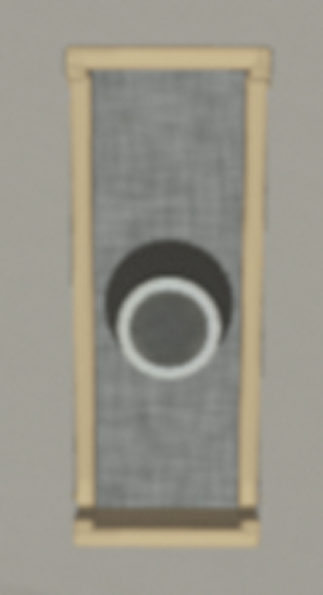

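Run:
```python
from h import *
d=np.load('/tmp/scene0.npz');im=d['img'][...,::-1]
a=cv2.resize(im[210:285,150:230],None,fx=6,fy=6,interpolation=cv2.INTER_CUBIC)
b=cv2.resize(im[195:250,295:375],None,fx=6,fy=6,interpolation=cv2.INTER_CUBIC)[:330]
cv2.imwrite('pics/s1.png',np.vstack([a[:270],b]))
d=np.load('/tmp/w1.npz');Q=d['P'][140:205,262:315].reshape(-1,3)*1000
for z in range(6,46,4):
    q=Q[(Q[:,2]>z-2)&(Q[:,2]<z+2)]; rr=np.hypot(q[:,0]-614,q[:,1]-3); print(z,len(q),np.percentile(rr,[10,50,90]).round(1) if len(q) else '')
```

```text
6 708 [20.5 26.9 34.4]
10 518 [18.6 28.1 37.9]
14 93 [17.1 17.7 27.1]
18 76 [16.2 16.7 17.3]
22 80 [15.1 15.7 16.3]
26 78 [14.  14.7 15.2]
30 66 [12.8 13.5 14.1]
34 12 [12.6 12.8 13.3]
38 7 [ 8.4 12.9 13.4]
42 599 [ 4.2  9.2 12.8]
```

View pics/s1.png

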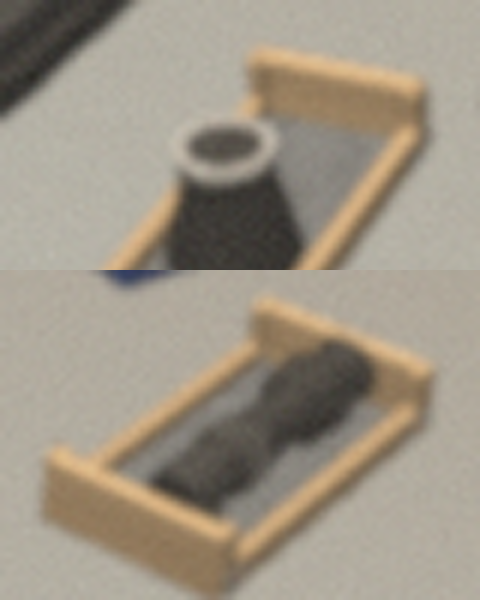

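step_arm:
  commands:
    - [[0, 0, 20], 0]
    - [[0, 0, 40], 0]
    - [[0, 0, 40], 0]
    - [[0, 0, 40], 0]
    - [[0, 0, 30], 0]
    - [[0, 0, 15], 0]
    - [[0, 0, 8.5], 0]
    - [[0, 0, 0], 0]
    - [[0, 0, 0], 0]

```text
time_s: 4.82
tcp_pos: [0.6146, 0.003, 0.0342]
eef_rot: [-179.9, -0.0, -74.3]
contact_force: [-0.6, -0.0, 0.2]
gripper_width: 0.0877
```

step_arm:
  commands:
    - [[0, 0, 0], 0]
    - [[0, 0, 0], 0]
    - [[0, 0, 0], 0]
    - [[0, 0, 0], 0]
    - [[0, 0, 0], 0]
    - [[0, 0, 0], 0]
    - [[0, 0, 0], 0]
    - [[0, 0, 0], 0]
  gripper: 1
  grip_force: 18

```text
time_s: 5.82
tcp_pos: [0.6138, 0.0028, 0.033]
eef_rot: [180.0, 0.0, -74.4]
contact_force: [-0.5, -0.5, -0.7]
gripper_width: 0.0273
```

Run:
```python
from h import *
to([.614,.003,.033],-74.3)
c=cap('wrist'); save(c,'w2.png')
```

```text
now [0.6138 0.0028 0.033 ] [179.99   0.   -74.35] grip 0.0273 F [-0.5 -0.5 -0.7] t 5.83 J [ 18.5  25.4 -20.1  -0.  -44.4  -2.8]
shift(before twist) [-0.1 -0.3 -0. ] twist -0.1
shift(after twist) [-0.1 -0.3 -0. ]
```

View pics/w2.png

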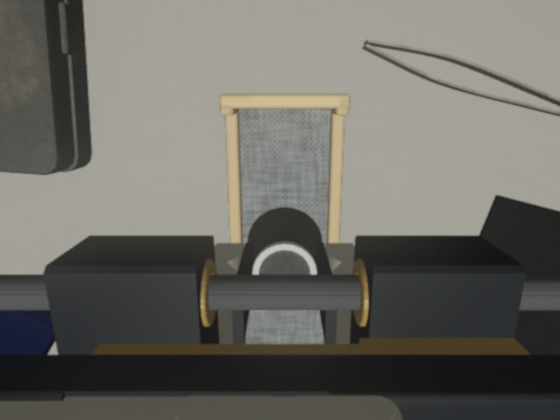

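The loupe is held at its rim, width 27 mm, rim at (285,262). I'll lift it and park it on the mat.

Run:
```python
from h import *
P=np.load('/tmp/top0.npz')['P']; m=P[270,188]; print(m)
to([m[0],m[1],.1],-96.2)
```

```text
[0.46769861 0.01334659 0.00154715]
now [0.6138 0.0028 0.033 ] [179.99   0.   -74.35] grip 0.0272 F [-0.7  0.1 -0.6] t 5.88 J [ 18.5  25.4 -20.1  -0.  -44.4  -2.8]
shift(before twist) [-49.5 137.8 -67. ] twist 21.8
shift(after twist) [  5.3 146.3 -67. ]
```

step_arm:
  commands:
    - [[0, 0, -10], 0]
    - [[0, 0, -20], 0]
    - [[0, 0, -30], 0]
    - [[0, 0, -10], 0]
    - [[0, 0, 0], 0]

```text
time_s: 6.5
tcp_pos: [0.6142, 0.003, 0.1039]
eef_rot: [-179.9, 0.0, -74.4]
contact_force: [0.1, -0.1, -1.3]
gripper_width: 0.0275
```

Run:
```python
from h import *
to([.468,.018,.1],-74.3)
c=cap('wrist'); save(c,'w3.png')
c=cap('scene'); save(c,'s3.png')
```

```text
now [0.6142 0.003  0.1039] [-1.799e+02  1.000e-02 -7.436e+01] grip 0.0275 F [ 0.1 -0.1 -1.3] t 6.5 J [ 18.5  20.7 -16.3  -0.  -52.8  -2.8]
shift(before twist) [-53.9 136.7   3.7] twist -0.1
shift(after twist) [-54.  136.7   3.9]
```

View pics/w3.png

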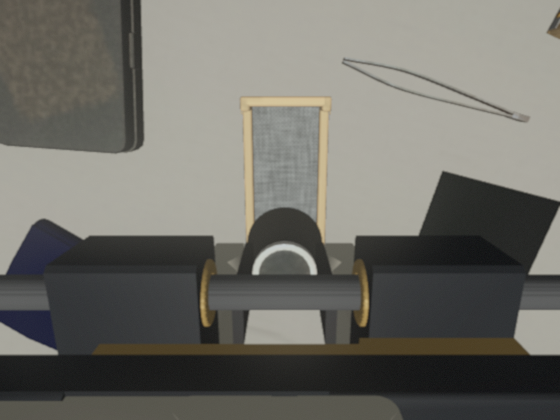

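step_arm:
  commands:
    - [[-5, 14, 0], 0]
    - [[-10, 28, 0], 0]
    - [[-10, 28, 0], 0]
    - [[-10, 28, 0], 0]
    - [[-10, 27, 0], 0]
    - [[-6, 12.5, 0], 0]
    - [[0, 0, 10], 0]
    - [[0, 0, 25], 0]
    - [[0, 0, 20], 0]
    - [[0, 0, 10], 0]
    - [[0, 0, 5], 0]
    - [[0, 0, 1], 0]
    - [[0, 0, 0], 0]
    - [[0, 0, 0], 0]

```text
time_s: 8.35
tcp_pos: [0.468, 0.015, 0.0326]
eef_rot: [-179.9, 0.0, -74.3]
contact_force: [0.0, -0.3, 0.4]
gripper_width: 0.0273
```

Run:
```python
from h import *
to([.468,.015,.031],-74.3)
```

```text
now [0.468  0.015  0.0326] [-1.7994e+02  1.0000e-02 -7.4340e+01] grip 0.0273 F [ 0.  -0.3  0.4] t 8.35 J [ 26.   14.3 -38.8   0.  -36.8 -10.4]
shift(before twist) [0.  0.  1.6] twist -0.0
shift(after twist) [0.  0.  1.6]
```

step_arm:
  commands:
    - [[0, 0, 1], 0]
    - [[0, 0, 0], 0]

```text
time_s: 8.6
tcp_pos: [0.4677, 0.0149, 0.0312]
eef_rot: [-180.0, 0.0, -74.4]
contact_force: [0.8, 0.4, -0.5]
gripper_width: 0.0277
```

step_arm:
  commands:
    - [[0, 0, 0], 0]
    - [[0, 0, 0], 0]
    - [[0, 0, 0], 0]
    - [[0, 0, 0], 0]
    - [[0, 0, 0], 0]
    - [[0, 0, 0], 0]
    - [[0, 0, -20], 0]
    - [[0, 0, -50], 0]
    - [[0, 0, -55], 0]
    - [[0, 0, -40], 0]
    - [[0, 0, 0], 10]
    - [[0, 0, 0], 10]
    - [[0, 0, 0], 1.5]
    - [[0, 0, 0], 0]
  gripper: 0

```text
time_s: 10.35
tcp_pos: [0.4676, 0.0148, 0.1959]
eef_rot: [180.0, -0.0, -95.7]
contact_force: [-0.7, 0.8, -0.1]
gripper_width: 0.0874
```

Run:
```python
from h import *
to([.44,-.2073,.2],-95.7)
c=cap('wrist'); save(c,'w4.png')
```

```text
now [0.4676 0.0148 0.1959] [ 1.7999e+02 -1.0000e-02 -9.5670e+01] grip 0.0874 F [-0.7  0.8 -0.1] t 10.35 J [ 26.    2.1 -27.1   0.  -60.8 -31.7]
shift(before twist) [223.8   5.5  -4. ] twist 0.0
shift(after twist) [223.8   5.4  -4.1]
```

View pics/w4.png

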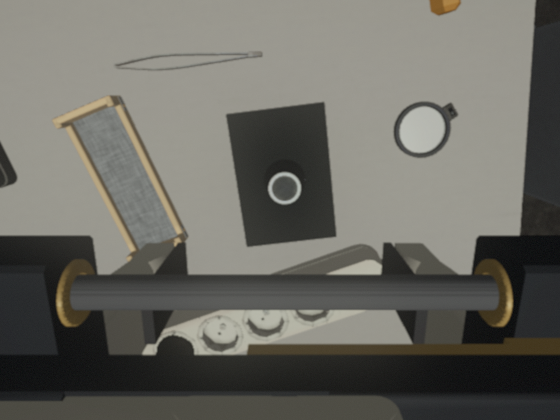

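The loupe stands on the mat with its rim at (285,187). Next I move over the head.

step_arm:
  commands:
    - [[20, 0, 0], 0]
    - [[40, 1, 0], 0]
    - [[40, 1, 0], 0]
    - [[40, 1, 0], 0]
    - [[40, 1, 0], 0]
    - [[30, 1, 0], 0]
    - [[14, 0, 0], 0]
    - [[0, 0, 0], 0]
    - [[0, 0, 0], 0]

```text
time_s: 11.52
tcp_pos: [0.4399, -0.207, 0.196]
eef_rot: [180.0, 0.0, -95.8]
contact_force: [-0.2, -0.8, 0.3]
gripper_width: 0.0873
```

Run:
```python
from h import *
c=cap('wrist'); save(c,'w5.png'); P=c['P']; np.savez('/tmp/w5.npz',P=P,img=c['img'])
to([.44,-.2073,.2],-95.7)
```

```text
now [ 0.44   -0.2068  0.1961] [-180.      0.    -95.79] grip 0.0878 F [-1.  -0.7  0.1] t 11.57 J [ -1.9   3.9 -25.1  -0.  -61.   -3.8]
shift(before twist) [ 0.5 -0.  -3.9] twist -0.1
shift(after twist) [ 0.5 -0.  -3.9]
```

View pics/w5.png

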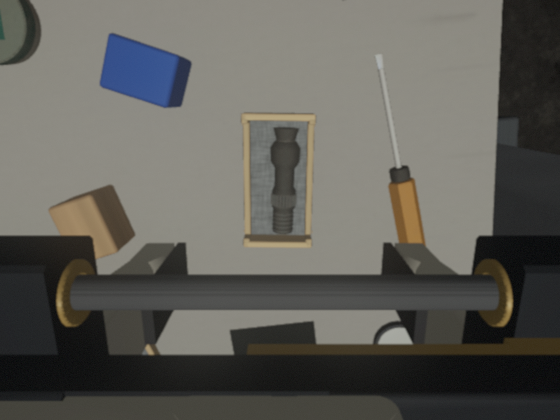

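The short box fills about (245,115) to (313,246), with the head from (286,127) to (283,233).

Run:
```python
from h import *
d=np.load('/tmp/w5.npz');P=d['P']
rect(P,(235,105,325,255),.009,.03,'shortbox')
rect(P,(258,128,302,236),.012,.05,'head')
im=d['img'][...,::-1]; cv2.imwrite('pics/w5c.png',cv2.resize(im[105:255,235:325],None,fx=4,fy=4,interpolation=cv2.INTER_CUBIC))
# profile along head axis (approx world angle 84.3)
Q=P[124:238,258:302].reshape(-1,3)*1000; Q=Q[Q[:,2]>11]
t=np.radians(84.3); ax=np.array([np.cos(t),np.sin(t)]); nx=np.array([ax[1],-ax[0]])
D=Q[:,:2]-np.array([440,-207.3]); s=D@ax; w=D@nx
for k in range(-54,58,4):
    m=abs(s-k)<2
    if m.sum()>3: print(k,m.sum(),'w',w[m].min().round(1),w[m].max().round(1),'z',Q[m,2].max().round(1))
```

```text
shortbox 5097 c 446.3 -206.8 short,long 64.0 122.1 short-axis ang -6.3 zmax 0.03 med 0.0232
head 2423 c 439.7 -207.1 short,long 25.8 95.3 short-axis ang -6.5 zmax 0.0325 med 0.0256
-46 109 w -12.3 9.5 z 29.4
-42 94 w -10.7 8.6 z 28.9
-38 101 w -9.8 8.7 z 27.3
-34 128 w -12.5 11.2 z 29.9
-30 147 w -13.4 12.2 z 31.9
-26 140 w -13.5 12.2 z 31.8
-22 129 w -13.6 12.2 z 32.5
-18 118 w -12.5 12.3 z 31.2
-14 89 w -10.7 10.5 z 29.4
-10 88 w -8.2 8.8 z 27.2
-6 89 w -8.2 8.9 z 27.3
-2 89 w -8.3 8.9 z 27.3
2 82 w -8.3 8.9 z 26.7
6 105 w -9.2 10.8 z 28.2
10 108 w -9.2 11.8 z 29.3
14 115 w -10.2 12.8 z 29.7
18 108 w -10.2 12.8 z 30.1
22 96 w -10.3 12.7 z 29.4
26 80 w -7.5 11.0 z 27.7
30 87 w -7.5 11.1 z 27.4
34 83 w -7.5 11.1 z 27.4
38 88 w -7.6 11.1 z 27.3
42 82 w -7.6 11.1 z 28.0
46 74 w -6.6 11.1 z 26.7
54 17 w -11.6 25.7 z 13.7
```

View pics/w5c.png

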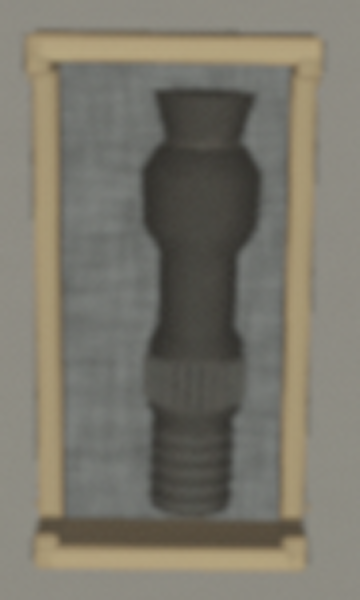

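Run:
```python
from h import *
to([.4427,-.1935,.0135],-97.8)
```

```text
now [ 0.44   -0.2068  0.1961] [-180.      0.    -95.79] grip 0.0878 F [-1.  -0.7  0.1] t 11.57 J [ -1.9   3.9 -25.1  -0.  -61.   -3.8]
shift(before twist) [-13.5  -1.3 182.6] twist 2.0
shift(after twist) [-13.6  -0.8 182.6]
```

step_arm:
  commands:
    - [[0, 0, 0], 2]
    - [[-13.6, -0.8, 0], 0]
    - [[0, 0, 20], 0]
    - [[0, 0, 40], 0]
    - [[0, 0, 40], 0]
    - [[0, 0, 40], 0]
    - [[0, 0, 20], 0]
    - [[0, 0, 10], 0]
    - [[0, 0, 6], 0]
    - [[0, 0, 4], 0]
    - [[0, 0, 2], 0]
    - [[0, 0, 0], 0]

```text
time_s: 13.08
tcp_pos: [0.4427, -0.1941, 0.0144]
eef_rot: [-180.0, 0.0, -97.9]
contact_force: [0.2, -0.1, 0.4]
gripper_width: 0.088
```

step_arm:
  commands:
    - [[0, 0, 0], 0]
    - [[0, 0, 0], 0]
    - [[0, 0, 0], 0]
    - [[0, 0, 0], 0]
    - [[0, 0, 0], 0]
    - [[0, 0, 0], 0]
    - [[0, 0, 0], 0]
    - [[0, 0, 0], 0]
  gripper: 1
  grip_force: 30

```text
time_s: 14.08
tcp_pos: [0.4425, -0.1941, 0.0141]
eef_rot: [180.0, -0.0, -97.9]
contact_force: [0.0, -0.1, -0.1]
gripper_width: 0.0215
```

Run:
```python
from h import *
to([.4427,-.1935,.0135],-97.8)
c=cap('wrist'); save(c,'w6.png')
```

```text
now [ 0.4425 -0.1941  0.0141] [180.    -0.   -97.85] grip 0.0215 F [ 0.  -0.1 -0.1] t 14.07 J [ -0.3  17.3 -37.9   0.  -34.7  -7.6]
shift(before twist) [-0.6 -0.2  0.6] twist -0.1
shift(after twist) [-0.6 -0.2  0.6]
```

View pics/w6.png

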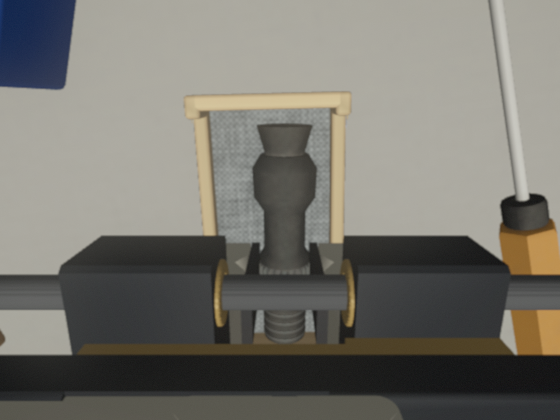

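The head is gripped on its collar, aligned with the jaws, running from (285,125) to (285,338). Lifting.

step_arm:
  commands:
    - [[0, 0, -5], 0]
    - [[0, 0, -15], 0]
    - [[0, 0, -30], 0]
    - [[0, 0, -40], 0]
    - [[0, 0, -20], 0]
    - [[0, 0, 0], 0]
    - [[0, 0, 0], 0]

```text
time_s: 15.0
tcp_pos: [0.4419, -0.194, 0.1234]
eef_rot: [180.0, 0.0, -97.9]
contact_force: [0.4, 0.7, -1.6]
gripper_width: 0.0218
```

Run:
```python
from h import *
c=cap('wrist'); save(c,'w7.png'); P=c['P']; np.savez('/tmp/w7.npz',P=P)
a=np.radians(15.7); bx=np.array([np.cos(a),np.sin(a)]); by=np.array([-np.sin(a),np.cos(a)])
p=np.array([.6144,.002])+by*(.0155+.014)
print(p); to([*p,.12],-74.3)
s=r.get_state();M=R.from_euler('xyz',s['eef_rot'],degrees=True).as_matrix()
Q=(P-s['tcp_pos'])@M*1000
for v in range(115,250,10):
    row=Q[v,255:315]; m=(row[:,2]<20)
    if m.any(): print(v,'tool x',row[m,0].mean().round(1),'y',row[m,1].min().round(1),row[m,1].max().round(1),'zmin',row[m,2].min().round(1))
```

```text
[0.60641729 0.03039941]
now [ 0.4417 -0.194   0.1231] [179.91   0.   -97.87] grip 0.0218 F [-0.4  0.3 -1.3] t 15.05 J [ -0.3   8.1 -31.2  -0.  -50.9  -7.6]
shift(before twist) [-244.8 -132.4    2.9] twist -23.6
shift(after twist) [-171.4 -219.3    3.1]
125 tool x 60.1 y -11.5 10.1 zmin -8.0
135 tool x 57.1 y -10.4 9.0 zmin -15.2
145 tool x 53.2 y -9.3 7.9 zmin -13.7
155 tool x 49.2 y -10.6 9.1 zmin -12.3
165 tool x 45.7 y -12.5 11.3 zmin -16.3
175 tool x 42.1 y -12.5 11.0 zmin -17.5
185 tool x 38.1 y -12.6 11.3 zmin -17.5
195 tool x 34.1 y -12.7 11.4 zmin -17.4
205 tool x 29.9 y -10.3 9.5 zmin -16.6
215 tool x 24.7 y -9.4 8.0 zmin -13.5
225 tool x 20.5 y -9.5 8.1 zmin -13.4
235 tool x 16.1 y -9.5 8.1 zmin -13.2
245 tool x 11.1 y -13.5 12.3 zmin -13.1
```

View pics/w7.png

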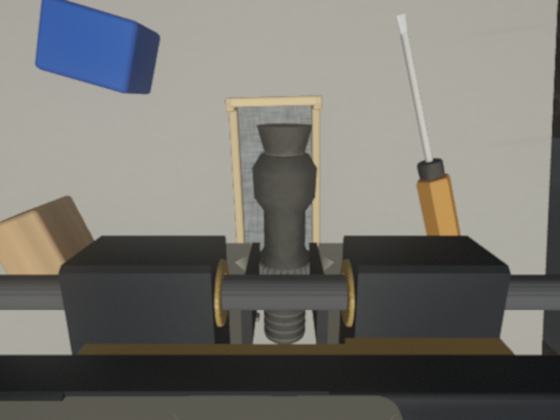

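step_arm:
  commands:
    - [[0, 0, 0], -8]
    - [[0, 0, 0], -8]
    - [[0, 0, 0], -7.6]
    - [[-11, -14, 0], 0]
    - [[-22, -28, 0], 0]
    - [[-22, -28, 0], 0]
    - [[-22, -28, 0], 0]
    - [[-22, -28, 0], 0]
    - [[-22, -28, 0], 0]
    - [[-22, -28, 0], 0]
    - [[-18, -23, 0], 0]
    - [[-10.4, -14.3, 0], 0]
    - [[0, 0, 15], 0]
    - [[0, 0, 25], 0]
    - [[0, 0, 10], 0]
    - [[0, 0, 0], 0]
    - [[0, 0, 0], 0]

```text
time_s: 17.18
tcp_pos: [0.6074, 0.0302, 0.0748]
eef_rot: [-179.9, -0.0, -74.3]
contact_force: [-0.3, 1.1, -0.3]
gripper_width: 0.0216
```

Run:
```python
from h import *
to([.6064,.0304,.0145],-74.3)
c=cap('wrist'); save(c,'w8.png'); P=c['P']; 
rect(P,(200,80,380,130),.019,.031,'endfar')
```

```text
now [0.6074 0.0302 0.0748] [-1.7995e+02 -1.0000e-02 -7.4270e+01] grip 0.0216 F [-0.3  1.1 -0.3] t 17.18 J [ 21.2  22.1 -18.8   0.  -49.1  -5.5]
shift(before twist) [-0.5  1.  60.3] twist 0.0
shift(after twist) [-0.5  0.9 60.3]Traceback (most recent call last):
  File "<stdin>", line 4, in <module>
  File "h.py", line 34, in rect
    print(name,len(Q),'c',round(cx,1),round(cy,1),'short,long',round(w,1),round(h,1),'short-axis ang',round(a,1),'zmax',np.nanmax(Q[:,2]).round(4),'med',np.median(Q[:,2]).round(4))
                                                                                                                        ~~~~~~~~~^^^^^^^^
    res = np.fmax.reduce(a, axis=axis, out=out, **kwargs)
ValueError: zero-size array to reduction operation fmax which has no identity
```

View pics/w8.png

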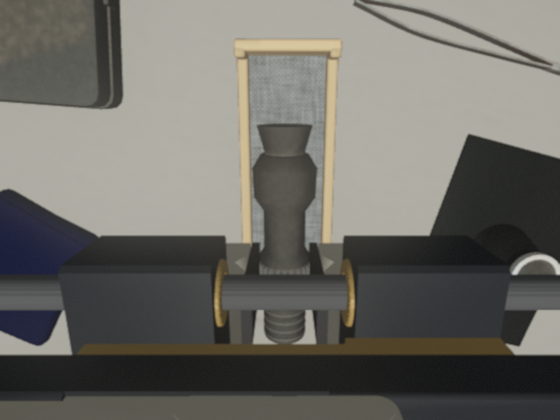

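step_arm:
  commands:
    - [[0, 0.7, 15], 0]
    - [[0, 0, 20], 0]
    - [[0, 0, 12], 0]
    - [[0, 0, 6], 0]
    - [[0, 0, 4], 0]
    - [[0, 0, 1], 0]
    - [[0, 0, 0.5], 0]
    - [[0, 0, 0], 0]
    - [[0, 0, 0], 0]

```text
time_s: 18.35
tcp_pos: [0.6065, 0.0302, 0.0158]
eef_rot: [-180.0, 0.0, -74.3]
contact_force: [0.1, -0.1, -1.3]
gripper_width: 0.0215
```

Run:
```python
from h import *
to([.6064,.0304,.0145],-74.3)
c=cap('wrist'); save(c,'w9.png')
```

```text
now [0.6065 0.0302 0.0158] [-179.97    0.    -74.25] grip 0.0215 F [ 0.1 -0.1 -1.3] t 18.35 J [ 21.3  26.2 -21.8   0.  -42.   -5.5]
shift(before twist) [-0.2  0.1  1.3] twist 0.0
shift(after twist) [-0.2  0.1  1.3]
```

View pics/w9.png

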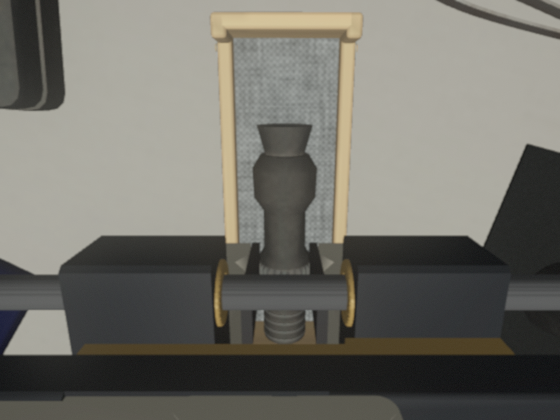

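step_arm:
  commands:
    - [[0, 0, 1], 0]
    - [[0, 0, 0.5], 0]
    - [[0, 0, 0], 0]
    - [[0, 0, 0], 0]

```text
time_s: 18.9
tcp_pos: [0.6064, 0.0302, 0.0141]
eef_rot: [-180.0, -0.0, -74.2]
contact_force: [0.3, -0.0, 0.0]
gripper_width: 0.0215
```

step_arm:
  commands:
    - [[0, 0, 0], 0]
    - [[0, 0, 0], 0]
    - [[0, 0, 0], 0]
    - [[0, 0, 0], 0]
    - [[0, 0, 0], 0]
    - [[0, 0, 0], 0]
    - [[0, 0, -20], 0]
    - [[0, 0, -40], 0]
    - [[0, 0, -50], 0]
    - [[0, 0, -50], 0]
    - [[0, 0, -20], 0]
    - [[0, 0, 0], 0]
  gripper: 0

```text
time_s: 20.4
tcp_pos: [0.6073, 0.0304, 0.1962]
eef_rot: [-179.8, 0.0, -74.2]
contact_force: [-0.1, 0.0, 0.1]
gripper_width: 0.0875
```

Run:
```python
from h import *
to([.468,.015,.19],-96.3)
c=cap('wrist'); save(c,'w10.png');P=c['P']; np.savez('/tmp/w10.npz',P=P,img=c['img'])
```

```text
now [0.6073 0.0304 0.1962] [-1.7977e+02  1.0000e-02 -7.4250e+01] grip 0.0875 F [-0.1  0.   0.1] t 20.4 J [ 21.3  15.4 -10.8   0.  -63.6  -5.5]
shift(before twist) [-22.9 138.3   5.6] twist 22.1
shift(after twist) [ 30.6 136.7   6.2]
```

View pics/w10.png

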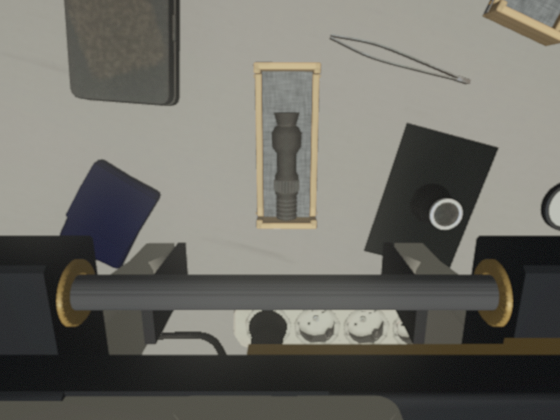

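The head lies in the long box, (287,112) to (287,222), close to the +y end wall. The loupe is on the mat at (446,213).

Run:
```python
from h import *
P=np.load('/tmp/w10.npz')['P']
rect(P,(405,180,475,240),.036,.05,'loupe top')
Q=P[70:225,265:312].reshape(-1,3)*1000;Q=Q[Q[:,2]>14]
a=np.radians(15.7);by=np.array([-np.sin(a),np.cos(a)]);bx=np.array([np.cos(a),np.sin(a)])
D=Q[:,:2]-[614.4,2];s=D@by;w=D@bx
m=abs(w)<15; print('head along',np.percentile(s[m],[0,1,50,99,100]).round(1))
for k in range(-36,64,10):
    m=(abs(s-k)<3)&(abs(w)<18); print(k,(w[m].min(),w[m].max(),Q[m,2].max()) if m.any() else '')
```

```text
loupe top 833 c 468.2 15.4 short,long 27.0 27.5 short-axis ang 31.8 zmax 0.0434 med 0.0402
head along [-66.4 -31.2  14.5  67.7  68.4]
-36 
-26 (np.float64(-9.541950087899615), np.float64(10.440245245962062), np.float64(28.84761752198711))
-16 (np.float64(-12.23844246220939), np.float64(13.025391272829086), np.float64(32.365548205608995))
-6 (np.float64(-12.354778682752949), np.float64(13.13903974573076), np.float64(31.502802052867096))
4 (np.float64(-9.788413088493142), np.float64(9.687760422451586), np.float64(29.057638537595466))
14 (np.float64(-8.172064957196957), np.float64(8.831401868944527), np.float64(27.31757750642333))
24 (np.float64(-10.070341310960698), np.float64(10.651915126567337), np.float64(28.68555284553509))
34 (np.float64(-11.057423460777024), np.float64(11.601192395470253), np.float64(29.610707860228793))
44 (np.float64(-9.418991694196373), np.float64(9.932567617930864), np.float64(27.937921701444434))
54 (np.float64(-9.56055341529505), np.float64(9.962829689549814), np.float64(27.569074448770326))
```

step_arm:
  commands:
    - [[0, 0, 0], 10]
    - [[0, 0, 0], 10]
    - [[0, 0, 0], 2.1]
    - [[5, 21, 0], 0]
    - [[8, 37, 0], 0]
    - [[8, 37, 0], 0]
    - [[6.6, 29, 0], 0]
    - [[3, 12.7, 0], 0]
    - [[0, 0, 0], 0]
    - [[0, 0, 0], 0]

```text
time_s: 21.7
tcp_pos: [0.468, 0.0152, 0.194]
eef_rot: [-180.0, -0.0, -96.3]
contact_force: [1.1, -0.1, 0.1]
gripper_width: 0.0878
```

Run:
```python
from h import *
to([.468,.015,.031],-96.3)
c=cap('wrist'); P=c['P']
rect(P,(255,150,320,220),.036,.05,'loupe top')
```

```text
now [0.468  0.0152 0.194 ] [-1.7999e+02 -1.0000e-02 -9.6300e+01] grip 0.0878 F [ 1.1 -0.1  0.1] t 21.7 J [ 26.    2.2 -27.2   0.  -60.5 -32.4]
shift(before twist) [1.00e-01 1.00e-01 1.63e+02] twist -0.0
shift(after twist) [  0.2   0.  163. ]
loupe top 832 c 467.7 15.4 short,long 26.1 26.9 short-axis ang -6.9 zmax 0.0439 med 0.0404
```

step_arm:
  commands:
    - [[0, 0, 20], 0]
    - [[0, 0, 40], 0]
    - [[0, 0, 40], 0]
    - [[0, 0, 35], 0]
    - [[0, 0, 18], 0]
    - [[0, 0, 10], 0]
    - [[0, 0, 0], 0]
    - [[0, 0, 0], 0]

```text
time_s: 22.75
tcp_pos: [0.4678, 0.0152, 0.0317]
eef_rot: [-179.9, 0.0, -96.3]
contact_force: [-1.3, -0.4, -0.3]
gripper_width: 0.0877
```

step_arm:
  commands:
    - [[0, 0, 0], 0]
    - [[0, 0, 0], 0]
    - [[0, 0, 0], 0]
    - [[0, 0, 0], 0]
    - [[0, 0, 0], 0]
    - [[0, 0, 0], 0]
    - [[0, 0, 0], 0]
  gripper: 1
  grip_force: 18

```text
time_s: 23.62
tcp_pos: [0.4672, 0.0149, 0.0311]
eef_rot: [-180.0, -0.0, -96.3]
contact_force: [0.8, -0.6, -0.6]
gripper_width: 0.0272
```

step_arm:
  commands:
    - [[0, 0, -10], 0]
    - [[0, 0, -25], 0]
    - [[0, 0, -30], 0]
    - [[0, 0, -15], 0]
    - [[0, 0, 0], 0]
    - [[0, 0, 0], 0]

```text
time_s: 24.38
tcp_pos: [0.4667, 0.0148, 0.1107]
eef_rot: [180.0, -0.0, -96.4]
contact_force: [-0.4, -0.9, -1.1]
gripper_width: 0.0275
```

Run:
```python
from h import *
a=np.radians(-6.3);by=np.array([-np.sin(a),np.cos(a)])
for e in (1,-1):
    p=np.array([.4463,-.2068])+e*by*.0325; print(e,p)
    to([*p,.11],-96.3)
c=cap('wrist'); save(c,'w11.png')
```

```text
1 [ 0.44986637 -0.17449627]
now [0.4667 0.0148 0.1107] [179.97  -0.   -96.37] grip 0.0275 F [-0.4 -0.9 -1.1] t 24.38 J [ 26.1   7.5 -33.9  -0.  -48.6 -32.4]
shift(before twist) [190.   -4.3   0.7] twist -0.1
shift(after twist) [190.   -4.1   0.7]
-1 [ 0.44273363 -0.23910373]
now [0.4667 0.0148 0.1107] [179.97  -0.   -96.37] grip 0.0275 F [-0.4 -0.9 -1.1] t 24.38 J [ 26.1   7.5 -33.9  -0.  -48.6 -32.4]
shift(before twist) [255.   -4.4   0.7] twist -0.1
shift(after twist) [255.   -4.1   0.7]
```

View pics/w11.png

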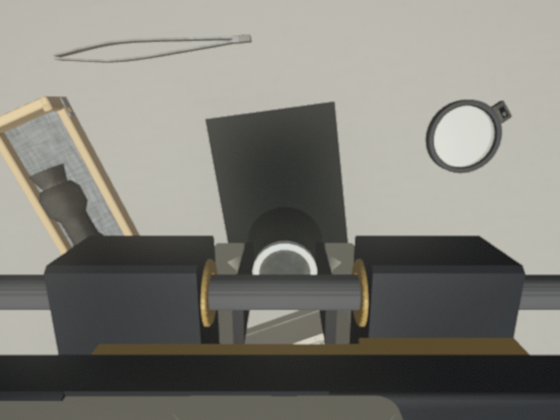

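step_arm:
  commands:
    - [[20, 0, 0], 0]
    - [[38, -1, 0], 0]
    - [[38, -1, 0], 0]
    - [[38, -1, 0], 0]
    - [[36, -1, 0], 0]
    - [[20, 0, 0], 0]
    - [[0, 0, 10], 0]
    - [[0, 0, 20], 0]
    - [[0, 0, 0], 0]
    - [[0, 0, 0], 0]

```text
time_s: 25.68
tcp_pos: [0.4502, -0.174, 0.0811]
eef_rot: [180.0, -0.0, -96.3]
contact_force: [0.4, -0.5, -0.8]
gripper_width: 0.0274
```

Run:
```python
from h import *
to([.4499,-.1745,.033],-96.3)
c=cap('wrist'); save(c,'w12.png')
```

```text
now [ 0.4502 -0.174   0.0811] [ 1.7997e+02 -2.0000e-02 -9.6300e+01] grip 0.0274 F [ 0.4 -0.5 -0.8] t 25.68 J [  2.3  11.2 -34.1   0.  -44.7  -8.6]
shift(before twist) [ 0.5  0.2 48.1] twist 0.0
shift(after twist) [ 0.5  0.2 48.1]
```

View pics/w12.png

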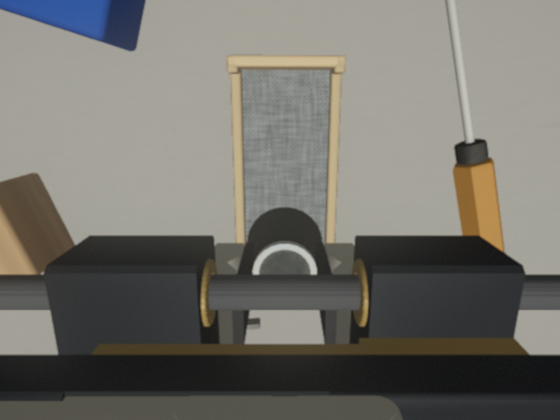

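step_arm:
  commands:
    - [[0.5, 0, 12], 0]
    - [[0, 0, 15], 0]
    - [[0, 0, 10], 0]
    - [[0, 0, 6], 0]
    - [[0, 0, 3], 0]
    - [[0, 0, 1], 0]
    - [[0, 0, 0.5], 0]
    - [[0, 0, 0], 0]
    - [[0, 0, 0], 0]

```text
time_s: 26.85
tcp_pos: [0.4501, -0.1749, 0.0337]
eef_rot: [-180.0, 0.0, -96.4]
contact_force: [-0.2, 0.1, 0.3]
gripper_width: 0.0274
```

Run:
```python
from h import *
to([.4499,-.1745,.033],-96.3)
c=cap('wrist'); save(c,'w13.png')
c=cap('scene'); save(c,'s13.png',(280,180,400,260),5)
```

```text
now [ 0.4501 -0.1749  0.0337] [-179.98    0.    -96.35] grip 0.0274 F [-0.2  0.1  0.3] t 26.85 J [  2.2  15.4 -36.9  -0.  -37.6  -8.5]
shift(before twist) [-0.3  0.3  0.7] twist -0.1
shift(after twist) [-0.3  0.3  0.7]
```

View pics/s13.png

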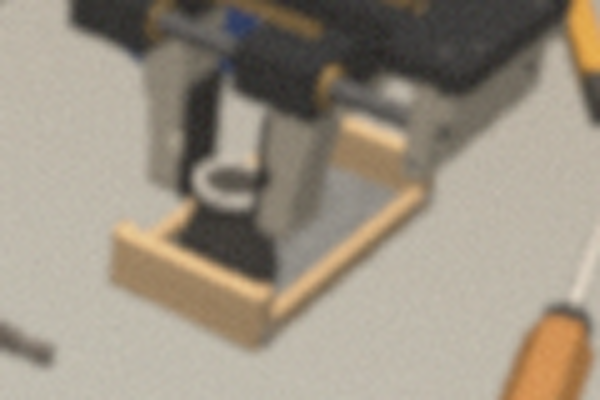

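View pics/w13.png

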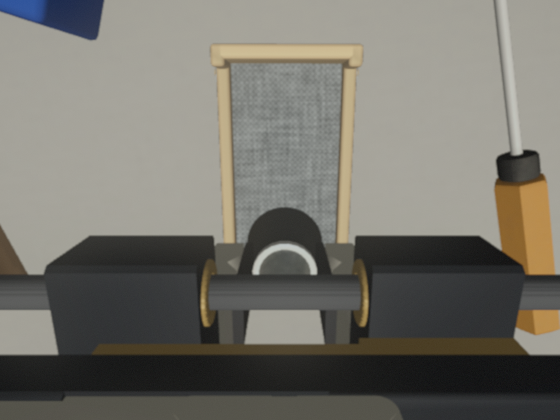

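The scene crop shows the loupe inside the short box behind the +y wall, upright. I'll lower another 0.7 mm and release.

step_arm:
  commands:
    - [[0, 0, 0.7], 0]
    - [[0, 0, 0], 0]

```text
time_s: 27.2
tcp_pos: [0.4502, -0.1748, 0.033]
eef_rot: [-180.0, 0.0, -96.3]
contact_force: [0.6, -0.1, 1.2]
gripper_width: 0.0271
```

step_arm:
  commands:
    - [[0, 0, 0], 0]
    - [[0, 0, 0], 0]
    - [[0, 0, 0], 0]
    - [[0, 0, 0], 0]
    - [[0, 0, 0], 0]
    - [[0, 0, 0], 0]
    - [[0, 0, -20], 0]
    - [[0, 0, -40], 0]
    - [[0, 0, -50], 0]
    - [[0, 0, -40], 0]
    - [[0, 0, -12], 0]
    - [[0, 0, 0], 0]
    - [[0, 0, 0], 0]
  gripper: 0

```text
time_s: 28.82
tcp_pos: [0.4491, -0.1747, 0.1934]
eef_rot: [179.9, 0.0, -96.4]
contact_force: [-0.7, 0.2, -0.6]
gripper_width: 0.0875
```

Run:
```python
from h import *
to([.517,-.3875,.19],-87.9)
c=cap('wrist'); save(c,'w14.png');P=c['P']; np.savez('/tmp/w14.npz',P=P,img=c['img'])
```

```text
now [ 0.4491 -0.1747  0.1934] [ 1.7986e+02  1.0000e-02 -9.6370e+01] grip 0.0875 F [-0.7  0.2 -0.6] t 28.82 J [  2.2   3.7 -25.7  -0.  -60.7  -8.5]
shift(before twist) [203.9 -91.1   3.2] twist -8.5
shift(after twist) [215.1 -60.    3.4]
```

View pics/w14.png

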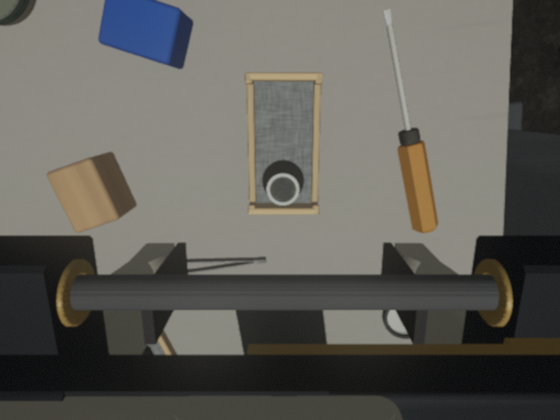

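The loupe stands near the +y wall of the short box at (283,185). Now the short block.

Run:
```python
from h import *
P=np.load('/tmp/w14.npz')['P']
q=rect(P,(255,160,312,212),.037,.05,'loupe top')
a=np.radians(-6.3);by=np.array([-np.sin(a),np.cos(a)]);bx=np.array([np.cos(a),np.sin(a)])
(c,_,_)=cv2.minAreaRect((q[:,:2]*1000).astype(np.float32)); d=np.array(c)-[446.3,-206.8]; print('loupe in box',d@bx,d@by)
```

```text
loupe top 845 c 450.5 -174.3 short,long 26.7 26.8 short-axis ang -7.8 zmax 0.0462 med 0.0424
loupe in box 0.6401541204867439 32.8078770554878
```

step_arm:
  commands:
    - [[0, 0, 0], -8.5]
    - [[18, -5, 0], 0]
    - [[36, -10, 0], 0]
    - [[36, -10, 0], 0]
    - [[36, -10, 0], 0]
    - [[36, -10, 0], 0]
    - [[35, -10, 0], 0]
    - [[18, -5, 0], 0]
    - [[0, 0, 0], 0]
    - [[0, 0, 0], 0]

```text
time_s: 30.12
tcp_pos: [0.5176, -0.3867, 0.1943]
eef_rot: [179.9, 0.0, -87.8]
contact_force: [-0.2, 0.9, 0.2]
gripper_width: 0.0876
```

Run:
```python
from h import *
to([.517,-.3875,.022],-87.9)
c=cap('wrist'); save(c,'w15.png');P=c['P']; np.savez('/tmp/w15.npz',P=P,img=c['img'])
rect(P,(240,120,330,230),.039,.052,'shortblk')
```

```text
now [ 0.5176 -0.3867  0.1943] [ 1.7994e+02  4.0000e-02 -8.7850e+01] grip 0.0876 F [-0.2  0.9  0.2] t 30.12 J [-19.5  19.1  -5.8  -0.  -65.2  21.7]
shift(before twist) [  0.9   0.5 172.3] twist 0.1
shift(after twist) [  0.7   0.6 172.3]
shortblk 1046 c 517.6 -388.4 short,long 21.4 33.8 short-axis ang -87.5 zmax 0.0477 med 0.0447
```

View pics/w15.png

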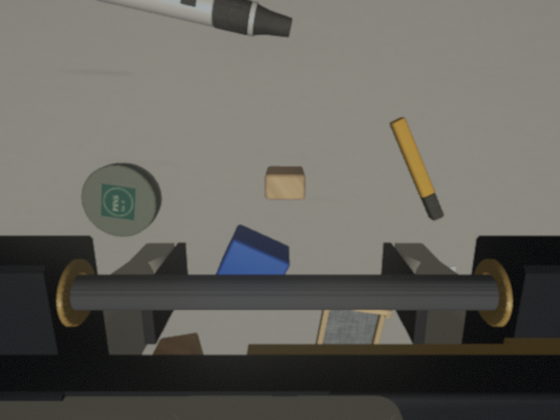

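The short block is at (285,183), square to the jaws.

step_arm:
  commands:
    - [[1.4, 0, 20], -0.4]
    - [[0, 0, 40], 0]
    - [[0, 0, 40], 0]
    - [[0, 0, 40], 0]
    - [[0, 0, 20], 0]
    - [[0, 0, 12], 0]
    - [[0, 0, 0], 0]
    - [[0, 0, 0], 0]

```text
time_s: 31.18
tcp_pos: [0.5189, -0.389, 0.0241]
eef_rot: [-179.9, -0.1, -87.4]
contact_force: [0.1, -0.2, 0.2]
gripper_width: 0.088
```

step_arm:
  commands:
    - [[0, 0, 0], 0]
    - [[0, 0, 0], 0]
    - [[0, 0, 0], 0]
    - [[0, 0, 0], 0]
    - [[0, 0, 0], 0]
    - [[0, 0, 0], 0]
    - [[0, 0, 0], 0]
  gripper: 1
  grip_force: 20

```text
time_s: 32.05
tcp_pos: [0.5181, -0.3889, 0.0228]
eef_rot: [180.0, 0.0, -87.5]
contact_force: [-0.1, 0.0, 0.1]
gripper_width: 0.0336
```

step_arm:
  commands:
    - [[0, 0, -10], 0]
    - [[0, 0, -30], 0]
    - [[0, 0, -40], 0]
    - [[0, 0, -20], 0]
    - [[0, 0, 0], 0]
    - [[0, 0, 0], 0]

```text
time_s: 32.8
tcp_pos: [0.5177, -0.3886, 0.1225]
eef_rot: [180.0, 0.0, -87.5]
contact_force: [-0.7, -0.0, -1.2]
gripper_width: 0.0341
```

Run:
```python
from h import *
a=np.radians(15.7);by=np.array([-np.sin(a),np.cos(a)])
p=np.array([.6144,.002])-by*.0515; print(p)
to([*p,.12],-74.3)
c=cap('wrist'); save(c,'w16.png');P=c['P']
s=r.get_state();M=R.from_euler('xyz',s['eef_rot'],degrees=True).as_matrix()
Q=((P-s['tcp_pos'])@M*1000)[150:300,230:340].reshape(-1,3);q=Q[(Q[:,2]<-15)&(Q[:,2]>-35)&(abs(Q[:,1])<16)]
print('blk in tool',q.min(0).round(1),q.max(0).round(1),np.median(q,0).round(1))
```

```text
[ 0.62833592 -0.04757862]
now [ 0.5177 -0.3886  0.1225] [ 1.7998e+02  3.0000e-02 -8.7460e+01] grip 0.0341 F [-0.7 -0.  -1.2] t 32.8 J [-19.7  22.5 -10.7  -0.  -56.8  22.2]
shift(before twist) [-335.8 -125.6    2.7] twist -13.2
shift(after twist) [-298.4 -198.8    2.5]
blk in tool [  3.9 -16.  -24.3] [ 10.5  16.  -15. ] [  8.4  -0.2 -21.6]
```

View pics/w16.png

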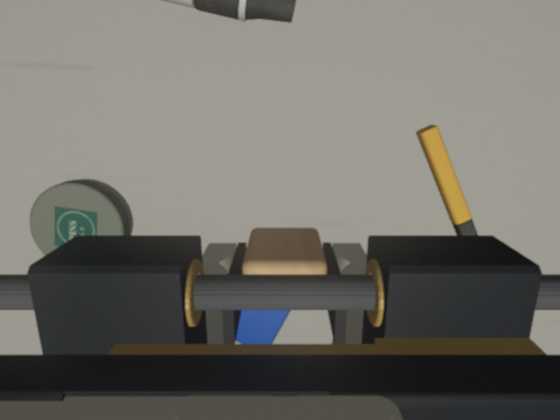

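step_arm:
  commands:
    - [[0, 0, 0], -7]
    - [[0, 0, 0], -6.2]
    - [[-15, -10, 0], 0]
    - [[-30, -20, 0], 0]
    - [[-30, -20, 0], 0]
    - [[-30, -20, 0], 0]
    - [[-30, -20, 0], 0]
    - [[-30, -20, 0], 0]
    - [[-30, -20, 0], 0]
    - [[-30, -20, 0], 0]
    - [[-30, -20, 0], 0]
    - [[-29, -19, 0], 0]
    - [[-16, -10, 0], 0]
    - [[0, 0, 15], 0]
    - [[0, 0, 20], 0]
    - [[0, 0, 10], 0]
    - [[0, 0, 0], 0]
    - [[0, 0, 0], 0]

```text
time_s: 35.1
tcp_pos: [0.6285, -0.0465, 0.0783]
eef_rot: [-180.0, -0.0, -74.3]
contact_force: [-0.7, -0.2, 0.4]
gripper_width: 0.0337
```

Run:
```python
from h import *
to([.6279,-.0461,.027],-74.3)
c=cap('wrist'); save(c,'w17.png')
c=cap('scene'); save(c,'s17.png',(140,170,290,290),4)
```

```text
now [ 0.6285 -0.0465  0.0783] [-1.7997e+02 -1.0000e-02 -7.4280e+01] grip 0.0337 F [-0.7 -0.2  0.4] t 35.1 J [ 13.5  23.6 -15.6   0.  -50.7   2.2]
shift(before twist) [-0.6  0.5 51.3] twist 0.0
shift(after twist) [-0.6  0.5 51.3]
```

View pics/s17.png

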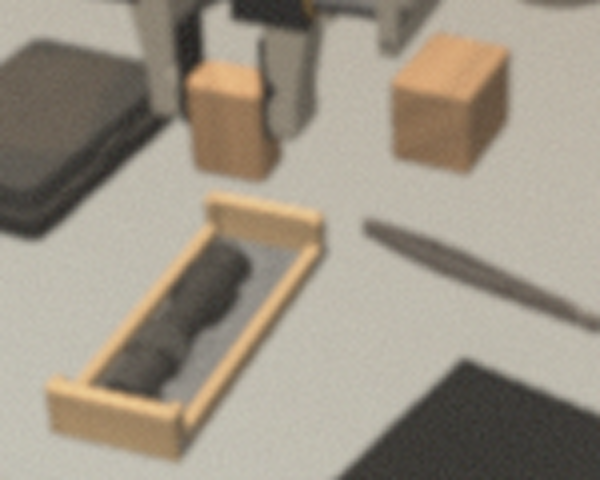

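View pics/w17.png

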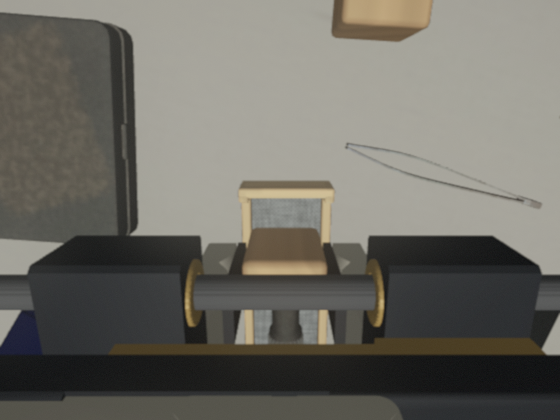

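The block hangs above the free -y end of the long box, with the head clear of it.

Run:
```python
from h import *
P=np.load('/tmp/top0.npz')['P']; print(np.nanmax(P[95:150,190:260,2]), np.nanmax(P[60:110,290:445,2]), P[122,225])
```

```text
0.03468235952166843 0.058004208046936845 [ 0.76920765 -0.06270319  0.02867763]
```

step_arm:
  commands:
    - [[-0.3, 0.3, 12], 0]
    - [[0, 0, 15], 0]
    - [[0, 0, 12], 0]
    - [[0, 0, 6], 0]
    - [[0, 0, 3], 0]
    - [[0, 0, 2], 0]
    - [[0, 0, 0], 0]
    - [[0, 0, 0], 0]

```text
time_s: 36.2
tcp_pos: [0.628, -0.0459, 0.0282]
eef_rot: [-180.0, -0.0, -74.3]
contact_force: [-0.4, -0.4, -0.9]
gripper_width: 0.0341
```

Run:
```python
from h import *
to([.6279,-.0461,.027],-74.3)
c=cap('wrist'); save(c,'w18.png')
c=cap('scene'); save(c,'s18.png',(140,170,290,290),4)
```

```text
now [ 0.628  -0.0459  0.0282] [-179.97   -0.    -74.25] grip 0.0341 F [-0.4 -0.4 -0.9] t 36.2 J [ 13.6  27.  -18.2   0.  -44.8   2.2]
shift(before twist) [0.2 0.2 1.2] twist 0.0
shift(after twist) [0.2 0.2 1.2]
```

View pics/s18.png

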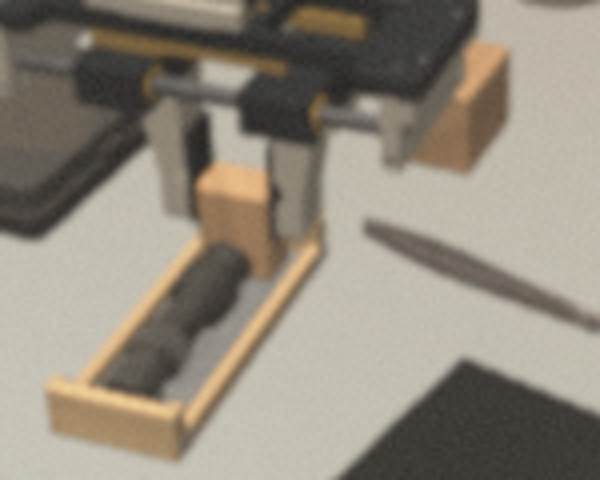

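View pics/w18.png

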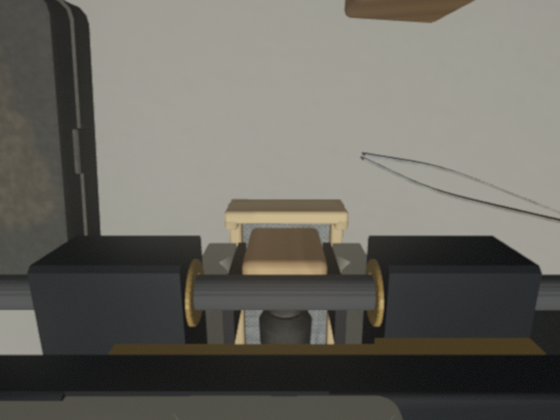

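step_arm:
  commands:
    - [[0, 0, 0.8], 0]
    - [[0, 0, 0.5], 0]
    - [[0, 0, 0], 0]
    - [[0, 0, 0], 0]

```text
time_s: 36.8
tcp_pos: [0.6279, -0.0459, 0.0268]
eef_rot: [-180.0, -0.0, -74.2]
contact_force: [-0.9, 0.7, 3.1]
gripper_width: 0.0339
```

step_arm:
  commands:
    - [[0, 0, 0], 0]
    - [[0, 0, 0], 0]
    - [[0, 0, 0], 0]
    - [[0, 0, 0], 0]
    - [[0, 0, 0], 0]
    - [[0, 0, 0], 0]
    - [[0, 0, -20], 0]
    - [[0, 0, -40], 0]
    - [[0, 0, -50], 0]
    - [[0, 0, -40], 0]
    - [[0, 0, -18], 0]
    - [[0, 0, 0], 0]
    - [[0, 0, 0], 0]
  gripper: 0

```text
time_s: 38.42
tcp_pos: [0.627, -0.0459, 0.193]
eef_rot: [179.9, 0.0, -74.3]
contact_force: [-0.4, -0.2, -0.3]
gripper_width: 0.0874
```

Run:
```python
from h import *
to([.6175,-.187,.19],-76.7)
c=cap('wrist'); save(c,'w19.png');P=c['P']; np.savez('/tmp/w19.npz',P=P,img=c['img'])
rect(P,(350,20,460,130),.039,.052,'longblk')
q=rect(P,(255,150,315,260),.042,.055,'shortblk')
(c,_,_)=cv2.minAreaRect((q[:,:2]*1000).astype(np.float32)); d=np.array(c)-[614.4,2]
a=np.radians(15.7);by=np.array([-np.sin(a),np.cos(a)]);bx=np.array([np.cos(a),np.sin(a)]);print(d@bx,d@by)
```

```text
now [ 0.627  -0.0459  0.193 ] [ 1.7987e+02  4.0000e-02 -7.4260e+01] grip 0.0874 F [-0.4 -0.2 -0.3] t 38.42 J [ 13.6  17.6  -8.1  -0.  -64.4   2.2]
shift(before twist) [133.3  47.4   3. ] twist 2.4
shift(after twist) [135.2  41.7   3. ]
longblk 840 c 602.6 -173.7 short,long 19.4 24.3 short-axis ang 17.3 zmax 0.0473 med 0.0448
shortblk 1071 c 628.3 -45.3 short,long 21.5 33.2 short-axis ang -74.4 zmax 0.051 med 0.0486
0.6054820164602803 -49.29207529462103
```

View pics/w19.png

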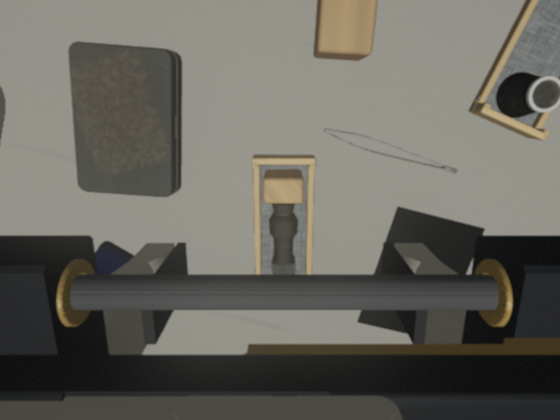

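The short block sits flat in the long box at (284,187), its top at 48.6 mm. Now the long block.

step_arm:
  commands:
    - [[0, 0, 0], 2.4]
    - [[13, 4, 0], 0]
    - [[30, 9, 0], 0]
    - [[35, 11, 0], 0]
    - [[35, 11, 0], 0]
    - [[22, 6.5, 0], 0]
    - [[0, 0, 0], 0]
    - [[0, 0, 0], 0]

```text
time_s: 39.48
tcp_pos: [0.6185, -0.1867, 0.1942]
eef_rot: [180.0, 0.0, -76.7]
contact_force: [0.3, -0.0, 0.6]
gripper_width: 0.0877
```

Run:
```python
from h import *
c=cap('wrist'); save(c,'w20.png');P=c['P']
rect(P,(230,110,340,235),.041,.052,'longblk')
to([.6175,-.187,.022],-76.7)
```

```text
longblk 3254 c 617.9 -187.0 short,long 42.0 56.0 short-axis ang 12.6 zmax 0.0477 med 0.0448
now [ 0.6187 -0.1864  0.1944] [ 1.7999e+02  1.0000e-02 -7.6620e+01] grip 0.0877 F [ 0.1  0.2 -0.4] t 39.52 J [  0.5  19.1  -5.8  -0.  -65.1  12.9]
shift(before twist) [  0.4   1.2 172.4] twist 0.1
shift(after twist) [  0.4   1.3 172.4]
```

View pics/w20.png

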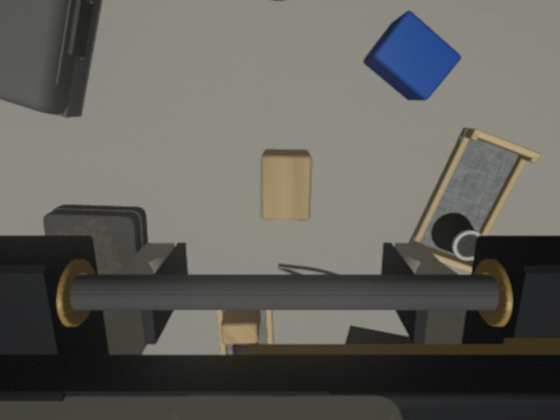

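step_arm:
  commands:
    - [[0.5, 0.7, 20], 0.8]
    - [[0, 0, 40], 0]
    - [[0, 0, 40], 0]
    - [[0, 0, 40], 0]
    - [[0, 0, 20], 0]
    - [[0, 0, 12], 0]
    - [[0, 0, 0], 0]
    - [[0, 0, 0], 0]

```text
time_s: 40.52
tcp_pos: [0.6189, -0.1873, 0.0237]
eef_rot: [-179.9, -0.0, -77.4]
contact_force: [-0.1, -0.8, -0.1]
gripper_width: 0.0876
```

step_arm:
  commands:
    - [[0, 0, 0], 0]
    - [[0, 0, 0], 0]
    - [[0, 0, 0], 0]
    - [[0, 0, 0], 0]
    - [[0, 0, 0], 0]
    - [[0, 0, 0], 0]
    - [[0, 0, 0], 0]
  gripper: 1
  grip_force: 25

```text
time_s: 41.4
tcp_pos: [0.618, -0.1875, 0.0226]
eef_rot: [180.0, -0.0, -77.4]
contact_force: [-0.1, -0.1, 0.6]
gripper_width: 0.0422
```

step_arm:
  commands:
    - [[0, 0, -10], 0]
    - [[0, 0, -30], 0]
    - [[0, 0, -40], 0]
    - [[0, 0, -20], 0]
    - [[0, 0, 0], 0]
    - [[0, 0, 0], 0]

```text
time_s: 42.15
tcp_pos: [0.6175, -0.1873, 0.122]
eef_rot: [180.0, 0.0, -77.5]
contact_force: [0.1, -0.4, -1.1]
gripper_width: 0.0418
```

Run:
```python
from h import *
a=np.radians(-6.3);by=np.array([-np.sin(a),np.cos(a)])
p=np.array([.4463,-.2068])-by*.021; print(p)
to([*p,.12],-96.3)
c=cap('wrist'); save(c,'w21.png');P=c['P']
s=r.get_state();M=R.from_euler('xyz',s['eef_rot'],degrees=True).as_matrix()
Q=((P-s['tcp_pos'])@M*1000)[100:300,230:340].reshape(-1,3);q=Q[(Q[:,2]<-18)&(Q[:,2]>-35)&(abs(Q[:,1])<19)]
print('blk in tool',q.min(0).round(1),q.max(0).round(1),np.median(q,0).round(1))
```

```text
[ 0.44399558 -0.22767318]
now [ 0.6175 -0.1873  0.122 ] [ 1.7996e+02  3.0000e-02 -7.7460e+01] grip 0.0418 F [ 0.1 -0.4 -1.1] t 42.15 J [  0.4  22.4 -10.9  -0.  -56.7  12.1]
shift(before twist) [  1.7 178.1   2.1] twist 18.8
shift(after twist) [ 59.1 168.    2. ]
blk in tool [  4.4 -19.  -24.8] [ 27.6  19.  -18. ] [ 17.1   0.1 -22.7]
```

View pics/w21.png

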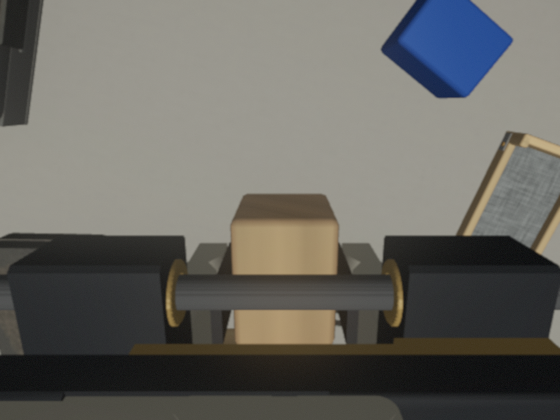

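step_arm:
  commands:
    - [[0, 0, 0], 9.4]
    - [[0, 0, 0], 9.4]
    - [[5, 14, 0], 0]
    - [[10, 28, 0], 0]
    - [[10, 28, 0], 0]
    - [[10, 28, 0], 0]
    - [[10, 28, 0], 0]
    - [[9, 26, 0], 0]
    - [[5.1, 16, 0], 0]
    - [[0, 0, 15], 0]
    - [[0, 0, 20], 0]
    - [[0, 0, 8], 0]
    - [[0, 0, 0], 0]
    - [[0, 0, 0], 0]

```text
time_s: 43.95
tcp_pos: [0.4452, -0.228, 0.0798]
eef_rot: [-180.0, -0.0, -96.2]
contact_force: [0.2, -0.5, -1.8]
gripper_width: 0.0418
```

Run:
```python
from h import *
to([.4440,-.2277,.027],-96.3)
c=cap('wrist'); save(c,'w22.png')
c=cap('scene'); save(c,'s22.png',(270,160,400,260),4)
```

```text
now [ 0.4452 -0.228   0.0798] [-1.7998e+02 -1.0000e-02 -9.6220e+01] grip 0.0418 F [ 0.2 -0.5 -1.8] t 43.95 J [ -4.6  12.8 -32.1   0.  -45.   -1.7]
shift(before twist) [-0.2  1.2 52.8] twist 0.1
shift(after twist) [-0.2  1.2 52.8]
```

View pics/s22.png

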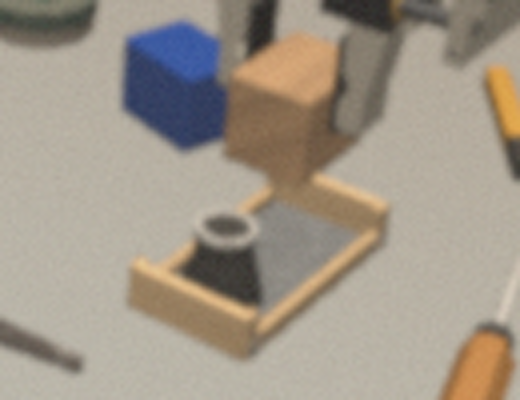

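View pics/w22.png

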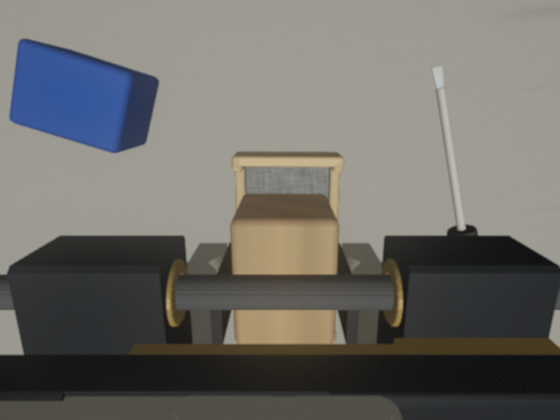

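The block hangs in line with the box: block centre column 285, end wall centre 287. I'll shift it about 1 mm sideways, then lower.

step_arm:
  commands:
    - [[-0.2, 1, 12], 0.1]
    - [[0, 0, 15], 0]
    - [[0, 0, 12], 0]
    - [[0, 0, 6], 0]
    - [[0, 0, 4], 0]
    - [[0, 0, 2], 0]
    - [[0, 0, 0], 0]
    - [[0, 0, 0], 0]

```text
time_s: 45.05
tcp_pos: [0.4438, -0.2277, 0.0288]
eef_rot: [-180.0, -0.0, -96.3]
contact_force: [1.1, 0.4, -1.5]
gripper_width: 0.0415
```

Run:
```python
from h import *
to([.4440,-.2277,.027],-96.3)
c=cap('wrist'); save(c,'w23.png')
c=cap('scene'); save(c,'s23.png',(270,160,400,260),4)
```

```text
now [ 0.4438 -0.2277  0.0288] [-179.97   -0.    -96.35] grip 0.0415 F [ 1.1  0.4 -1.5] t 45.05 J [ -4.5  17.1 -35.2   0.  -37.6  -1.8]
shift(before twist) [-0.  -0.2  1.8] twist -0.0
shift(after twist) [-0.  -0.2  1.8]
```

View pics/s23.png

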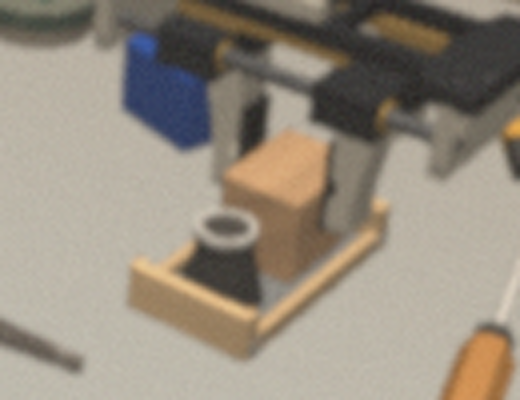

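View pics/w23.png

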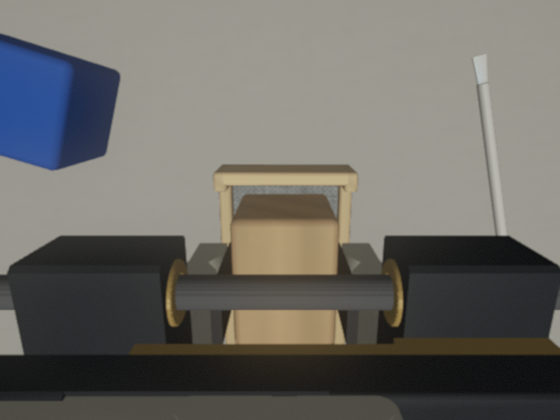

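step_arm:
  commands:
    - [[0, 0, 1], 0]
    - [[0, 0, 0.8], 0]
    - [[0, 0, 0.3], 0]
    - [[0, 0, 0], 0]
    - [[0, 0, 0], 0]

```text
time_s: 45.78
tcp_pos: [0.4436, -0.2276, 0.0265]
eef_rot: [180.0, -0.0, -96.4]
contact_force: [0.0, 0.4, 1.3]
gripper_width: 0.0422
```

step_arm:
  commands:
    - [[0, 0, 0], 0]
    - [[0, 0, 0], 0]
    - [[0, 0, 0], 0]
    - [[0, 0, 0], 0]
    - [[0, 0, 0], 0]
    - [[0, 0, 0], 0]
    - [[0, 0, -20], 0]
    - [[0, 0, -40], 0]
    - [[0, 0, -50], 0]
    - [[0, 0, -40], 0]
    - [[0, 0, -18], 0]
    - [[0, 0, 0], 0]
    - [[0, 0, 0], 0]
  gripper: 0

```text
time_s: 47.4
tcp_pos: [0.4431, -0.2275, 0.1936]
eef_rot: [179.9, 0.0, -96.4]
contact_force: [0.0, -0.0, -0.1]
gripper_width: 0.0876
```

step_arm:
  commands:
    - [[-15, 0, 0], 0]
    - [[-40, 0, 0], 0]
    - [[-40, 0, 0], 0]
    - [[-40, 0, 0], 0]
    - [[-40, 0, 0], 0]
    - [[-40, 0, 0], 0]
    - [[-40, 0, 0], 0]
    - [[-40, 0, 0], 0]
    - [[-40, 0, 0], 0]
    - [[-40, 0, 0], 0]
    - [[-15, 0, 0], 0]
    - [[0, 0, 0], 0]
    - [[0, 0, 0], 0]

```text
time_s: 49.02
tcp_pos: [0.4863, 0.1593, 0.194]
eef_rot: [180.0, -0.0, -96.4]
contact_force: [0.6, -0.2, 0.7]
gripper_width: 0.0879
```

Run:
```python
from h import *
to([.4440,-.2277,.027],-96.3)
c=cap('top'); save(c,'t24.png'); save(c,'t24c.png',(150,160,350,310),4); P=c['P']
s=cap('scene'); save(s,'s24.png')
rect(P,(350,148,395,192),.018,.03,'tin')
rect(P,(330,205,370,250),.038,.06,'blue')
rect(P,(265,255,335,305),.036,.06,'short box tall things')
rect(P,(150,170,240,225),.036,.06,'short blk')
```

```text
now [0.4863 0.1593 0.194 ] [ 1.7995e+02 -4.0000e-02 -9.6360e+01] grip 0.0879 F [ 0.6 -0.2  0.7] t 49.02 J [ 40.2   6.6 -22.3  -0.  -61.1 -46.5]
shift(before twist) [389.2  -1.  167.3] twist -0.1
shift(after twist) [389.3  -0.4 167. ]
tin 830 c 665.6 -364.5 short,long 65.1 66.6 short-axis ang 43.3 zmax 0.0292 med 0.0234
blue 609 c 543.2 -310.9 short,long 42.0 55.8 short-axis ang 66.5 zmax 0.0487 med 0.0441
short box tall things 800 c 446.2 -207.6 short,long 41.8 94.1 short-axis ang -6.4 zmax 0.0529 med 0.0474
short blk 199 c 627.6 -45.3 short,long 22.1 34.6 short-axis ang -74.5 zmax 0.0517 med 0.0477
```

View pics/t24c.png

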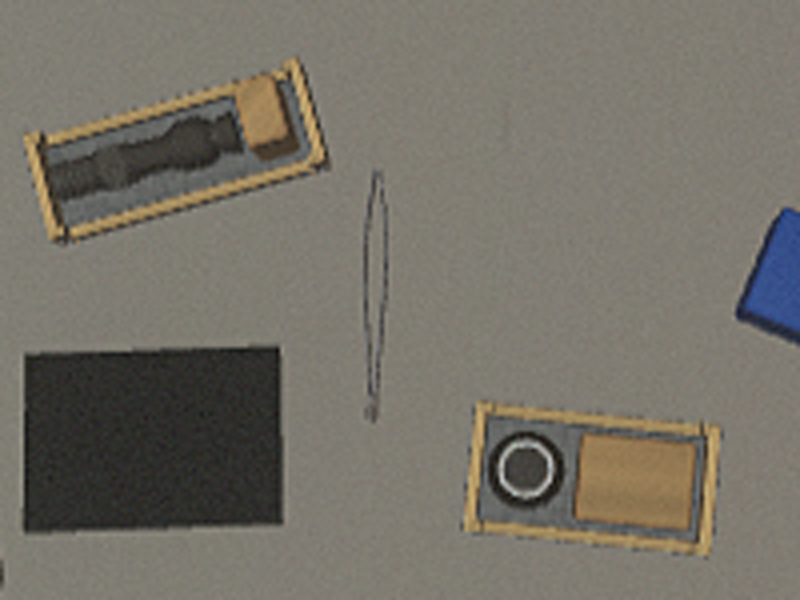

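View pics/s24.png

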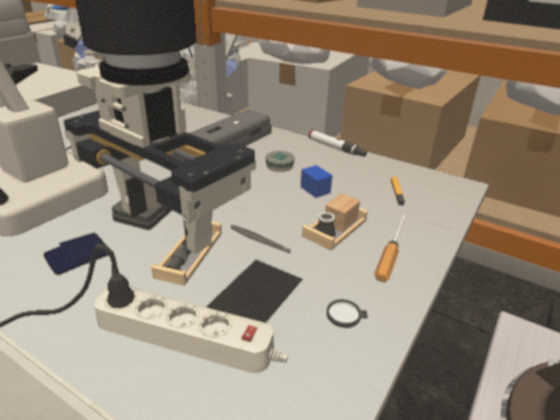

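The top view shows the head and short block in the long box at about (180,135), and the loupe and long block in the short box at about (595,475). Both boxes are filled and the tin hasn't moved beyond measurement noise. Handing in.

```bash
python3 -c "
from h import *
print(close_job())"
```

```text
the job is handed in; nothing more can be done
None
```

I swapped the loupe and the head, filled the gap in each box with its block, and handed the job in after about 49 s of the 120 s. The hand-in gives no verdict.

- **Long box:** the head lies flat about 3 mm from the +y end wall. The short block stands beside it, about 6 mm from the head, with its top measured at 48.6 mm (expected 49 mm).
- **Short box:** the loupe stands upright about 3 mm from the +y end wall; I parked it on the mat along the way. The long block stands beside it, and the last views show it inside the box, squared to it and clear of the loupe.
- **Bystanders:** the tin measured within about 1 mm of where it started and the blue block within 0.5 mm. That is camera noise; I never went near either with the gripper low.
- **Forces:** the highest external force I read was about 3 N, when the short block was set down.
- **Failed checks:** none failed and no measurements disagreed. The gripper was open and touching nothing at hand-in.

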